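Walk the vial nest round to the crimper's fence

TASK

The heavy steel nest block has been set down skewed on the crimping machine's bed. With slow pushes of the fingertips against its sides, at one corner and then another, walk it round and up to the blue fence until one of its two long sides lies flush against the fence along its whole length. Push it only: do not lift or tip the block, do not touch the vials standing in it, and leave everything else where it is.

Things in the scene. Friction and masses are not known exactly. Their poses are not given: they have to be found in the camera images.
- nest: Heavy near-black steel block, 90 (x) by 140 (y, long) by 30 mm high, about 1.8 kg (8 to 15 N to slide it), six round pockets in its top, three with vials whose tops stand 54 mm above the bed. Stands on four small pads, 60 (x) by 84 mm (y) apart. Origin: centre of its underside, on the bed. Its sides are flat, 2 to 30 mm above the bed; either 140 mm side may go to the fence.
- fence: Straight fixed blue bar, 22 mm thick, 26 mm high, screwed on the bed near its far side. Origin: on its flat front face (towards the robot), level with the bed's top, 240 mm from its left end. x points away from the robot, square to that face; y along the fence to the left; z up. The front face is x = 0, from y = -1020 to +240 mm. Clamp feet stand behind it.
- bed: The crimping machine's fixed aluminium bed plate on black feet, its flat top 62 mm above the bench. Origin: at bench level (z = 0). The plate runs from x = -190 to +200 and y = -1070 to +350 mm, its long sides parallel to the fence. The tall crimping head stands over its right-hand end at y = -930 mm, away from the work.
- vial1: Glass vial with a blue cap, 22 mm in diameter and 40 mm high, standing loose in the nest's pocket at x = -21, y = -44 mm of the nest, its foot 14 mm above the nest's underside. Origin: centre of its foot.
- vial2: Glass vial with a blue cap, 22 mm in diameter and 40 mm high, standing loose in the nest's pocket at x = 21, y = 0 mm of the nest, its foot 14 mm above the nest's underside. Origin: centre of its foot.
- vial3: Glass vial with a blue cap, 22 mm in diameter and 40 mm high, standing loose in the nest's pocket at x = -21, y = 44 mm of the nest, its foot 14 mm above the nest's underside. Origin: centre of its foot.
- spare_vial: Same kind of vial standing on the bed, left of the work (bystander). Origin: centre of its foot.
- puck: Black ring, 68 mm in diameter, 14 mm high, lying on the bed, right of the work (bystander). Origin: centre of its underside.
- blue_vial: Blue glass vial, 22 mm in diameter and 40 mm high, standing in the black ring (bystander). Origin: centre of its foot.
- driver: Screwdriver lying on the bench in front of the bed, on the left (bystander).
- tweezers: Steel tweezers, 115 mm long, lying on the bench in front of the bed, on the right (bystander).

How it is judged:
By the outcome, as a careful person would: the job done as asked, in the order asked, and still so for the second after the job is handed in, with the robot touching nothing.
It also fails if it takes over 58 s, if anything falls off the work surface, if the arm or the gripper's body presses on something with over 40 N, if the wrist force passes 120 N, or if a joint passes its speed limit or range.

ROBOT

A 6-joint arm with a two-finger parallel gripper is mounted at the origin on the work surface. World frame = base frame: x ahead of the robot, y to its left, z up, the work surface at z = 0. Lengths are in m, angles in rad, forces in N, time in s.
With the tool pointing down it reaches from about 0.4 to 0.825 m from the base axis. Payload 7 kg.
Tool frame: the origin (TCP) lies on the mounting face of the last link; the fingertips stand 178 mm ahead of it and the grasp point (between the pads) lies arm.grip_depth ahead of it (arm.grip_depth is the distance from the TCP to the grasp point, in m); z points along the fingers, y is the direction in which the jaws open and shut (so a half turn about z gives the same grasp; the last joint's range is limited). The gripper opens to 88 mm and grips with 3 to 60 N. Pads are 19 mm wide; open, the fingers measure 130 mm over their backs; the gripper's body (78 mm by 193 mm) begins 47 mm behind the grasp point.
Start: joints at [1.498, 0.359, 0.012, 0, -1.224, -0.288], TCP at [0.238, 0.632, 0.405] pointing down, gripper open.
Joint ranges: [-3.07, 3.07], [-1.43, 2.12], [-1.02, 1.25], [-3.03, 1.67], [-3.05, -0], [-3.03, 3.03]. Speed limits (rad/s): [2.39, 2.39, 3.01, 3.14, 3.14, 3.14].

INTERFACE

Orientations are given as [roll, pitch, yaw] about the fixed x, y, z axes, in that order (R = Rz(yaw) Ry(pitch) Rx(roll)).
In Python, from station import arm gives the robot as it stands.
- The arm moves only by the tool carry_out, never from a script. Its argument "targets" is a list that holds one entry, the list of rows, each a list of 7 numbers: the turn, a rotation vector about the tool's x, y, z in units of 8 degrees (1.0 is 8 degrees), then the shift along the tool's x, y, z in units of 2.5 cm (1.0 is 2.5 cm), then the opening, from -1 (shut) to 1 (fully open). A call has 1 to 20 rows; each row shifts and turns the commanded pose from where the row before left it, along the tool's axes as they then stand; what a row does not reach is not made up. A row lasts 1/8 s, in which the tool goes at most 62.5 mm and 10.7 degrees, less where a joint would pass 70% of its speed; a pose out of reach is approached as far as the arm can. A call with a number of a shift or a turn outside -1 to 1 is refused whole. A call with a gripper value outside its range is refused whole. The fingers move at their own pace and stop on an object; "squeeze" is the grip in N (left out, the last holds). Time passes only in rows, so rows that do not move let the fingers close. It gives the time, the measured TCP pose, the force and the opening at its end, in the units of the state.
- arm.get_state(): the state, without advancing time (a new reading comes with each control period).
- arm.grab_frame(name): name is "side" or "top"; returns (picture, depth): 420x560x3 uint8, red, green, blue; 420x560 float32, m along the optical axis (not along the pixel's ray), 0 where there is no reading.
- arm.camera_model(name): a dict with "camera_matrix" (3x3 intrinsics, pixels), "distortion" ([k1, k2, p1, p2, k3] as OpenCV has them; the pictures are not rectified), "world_from_camera" (4x4, takes a point from camera to world coordinates). Camera axes: x right, y down, z forward; pixel columns grow to the right and rows downward; lengths in m; the calibration is good to about 2 mm. A picture is of the moment at which its call begins. camera_model takes no time and is no camera call.
- arm.job_done(): hands the job in, once; it reports no verdict.
Trained networks look in the newest picture that a camera, given by its name, has taken for a name from the list of things; names that differ only in an ending like _2 or _b are one class to them, and where a whole thing is asked for, a point or a joint stands for the part that bears it (a point fixed in the world has none). Each returns a list of dicts, best first, with "conf" (0 to 1); they miss things now and then, are a little off and sometimes report something else, mostly with a low value. They report only what shows in the picture. A call takes as long as a camera call.
- arm.spot_in(camera, query): "point" ([row, column] in pixels, amid what is visible of it).
- arm.landmark_of(camera, query): "point" ([row, column] in pixels: a listed point, or the origin of a listed thing).
The state is a dict: "t": time; "q": joint angles; "qd": joint speeds; "joint_efforts": joint torques, N m; "eef_pos": TCP position; "ee_rot": TCP orientation; "force": force on the tool from outside, world axes, zero at the start; "moment": the same for the moment, N m; "width": finger opening in m.
Only numpy, scipy, OpenCV 4.12 (cv2) and the standard library are available. Lean on these libraries where they do the work, as an engineer would, in place of code of your own. Each camera call takes 0.05 s, during which the arm holds its last target.

## Working session

There is one attempt and no reset: what is moved stays moved. The work goes in short steps, Python scripts to look and compute and a tool call to move; the robot and the scene stay as the last step left them, time stands still between calls to the robot, and variables do not carry over. Pictures are saved under pics/ and viewed, and the job is handed in when it is done.

Besides the shell and the picture viewer there is one more tool, called after "Emit:" by a JSON object that holds its "fn" and its "kwargs", one argument or row to a line. carry_out: Moves the arm, as the interface text tells. Its arguments: {"type":"object","properties":{"targets":{"type":"array"},"squeeze":{"type":"number"}},"required":["targets"]}

```bash
ls; mkdir -p pics; python3 - <<'E'
from station import arm
import cv2,numpy as np
s=arm.get_state()
for k,v in s.items(): print(k,np.round(v,4))
print(arm.grip_depth)
for c in ("side","top"):
    p,d=arm.grab_frame(c); cv2.imwrite(f"pics/{c}0.png",p[:,:,::-1]); np.save(f"pics/{c}0d.npy",d)
    m=arm.camera_model(c); print(c,{k:np.round(v,4).tolist() for k,v in m.items()})
for c in ("top","side"):
  for n in ("nest","fence","bed","vial1","spare_vial","puck"):
    print(c,n,arm.landmark_of(c,n)[:2])
E
```

```text
pics
t 0.0
q [ 1.4981e+00  3.5940e-01  1.1000e-02 -4.0000e-04 -1.2241e+00 -2.8810e-01]
qd [ 0.0009  0.001  -0.0016 -0.0016 -0.0011 -0.0013]
joint_efforts [ 9.00000e-04 -5.82713e+01  2.93051e+01  6.99710e+00  7.10000e-03
 -1.00000e-04]
eef_pos [0.2382 0.6314 0.4037]
ee_rot [ 3.140e+00 -1.000e-04 -3.609e-01]
force [1.0768 0.2944 0.4558]
moment [-0.0188 -0.0447 -0.0019]
width 0.0879
0.1593
side {'camera_matrix': [[492.6466, 0.0, 276.6317], [0.0, 492.6466, 208.0223], [0.0, 0.0, 1.0]], 'distortion': [-0.1157, 0.0, 0.0, 0.0, 0.0], 'world_from_camera': [[0.83, -0.3211, 0.4561, -0.0227], [-0.5576, -0.4526, 0.6959, -0.7927], [-0.0171, -0.8319, -0.5547, 0.7112], [0.0, 0.0, 0.0, 1.0]]}
top {'camera_matrix': [[476.6123, 0.0, 276.6386], [0.0, 476.6123, 217.9803], [0.0, 0.0, 1.0]], 'distortion': [0.0186, 0.0, 0.0, 0.0, 0.0], 'world_from_camera': [[-0.1642, -0.9624, 0.2164, 0.2334], [-0.9864, 0.1609, -0.0331, -0.0008], [-0.003, -0.2189, -0.9757, 1.1476], [0.0, 0.0, 0.0, 1.0]]}
top nest [{'point': [189.0, 252.1], 'conf': 0.76}, {'point': [176.7, 268.1], 'conf': 0.5}]
top fence [{'point': [141.3, 238.3], 'conf': 0.59}]
top bed [{'point': [185.0, 246.6], 'conf': 0.95}, {'point': [191.2, 396.1], 'conf': 0.72}]
top vial1 [{'point': [211.3, 249.6], 'conf': 0.67}, {'point': [176.5, 269.0], 'conf': 0.6}]
top spare_vial [{'point': [231.0, 117.7], 'conf': 0.47}]
top puck []
side nest [{'point': [209.2, 295.4], 'conf': 0.63}]
side fence [{'point': [182.7, 331.0], 'conf': 0.88}]
side bed [{'point': [293.0, 366.0], 'conf': 0.67}, {'point': [216.6, 298.7], 'conf': 0.61}]
side vial1 [{'point': [204.4, 310.1], 'conf': 0.64}, {'point': [204.5, 270.6], 'conf': 0.62}]
side spare_vial [{'point': [158.0, 209.4], 'conf': 0.44}]
side puck [{'point': [294.1, 364.0], 'conf': 0.73}]
```

View pics/top0.png

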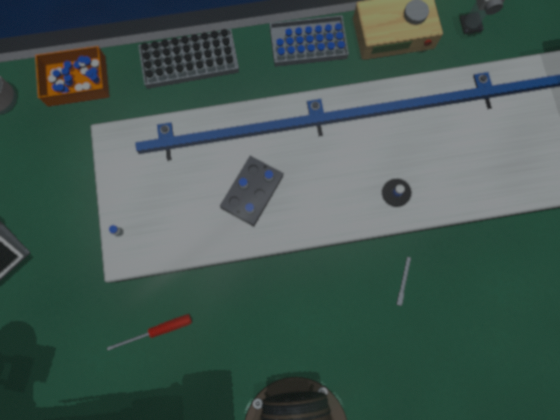

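View pics/side0.png

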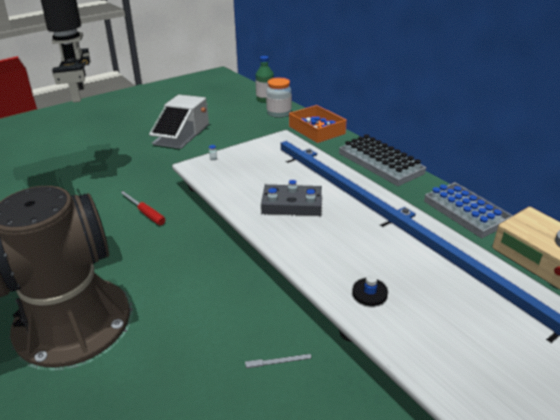

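```bash
cat > h.py <<'E'
import numpy as np,cv2
from station import arm
def pix2plane(c,pts,z):
    m=arm.camera_model(c);K=np.array(m["camera_matrix"]);D=np.array(m["distortion"]);T=np.array(m["world_from_camera"])
    u=cv2.undistortPoints(np.array(pts,float).reshape(-1,1,2),K,D).reshape(-1,2)
    r=np.c_[u,np.ones(len(u))]@T[:3,:3].T;o=T[:3,3]
    z=np.broadcast_to(z,len(u)); s=(z-o[2])/r[:,2]
    return o+r*s[:,None]
def cloud(c,d):
    m=arm.camera_model(c);K=np.array(m["camera_matrix"]);D=np.array(m["distortion"]);T=np.array(m["world_from_camera"])
    vv,uu=np.mgrid[:420,:560]
    u=cv2.undistortPoints(np.c_[uu.ravel(),vv.ravel()].astype(float).reshape(-1,1,2),K,D).reshape(-1,2)
    P=np.c_[u,np.ones(len(u))]*d.reshape(-1,1)
    return (P@T[:3,:3].T+T[:3,3]).reshape(420,560,3)
def project(c,P):
    m=arm.camera_model(c);T=np.linalg.inv(np.array(m["world_from_camera"]))
    q=np.asarray(P)@T[:3,:3].T+T[:3,3]
    return cv2.projectPoints(q,np.zeros(3),np.zeros(3),np.array(m["camera_matrix"]),np.array(m["distortion"]))[0].reshape(-1,2)
E
python3 - <<'E'
from h import *
for c in("top","side"):
    im=cv2.imread(f"pics/{c}0.png");d=np.load(f"pics/{c}0d.npy");C=cloud(c,d)
    hsv=cv2.cvtColor(im,cv2.COLOR_BGR2HSV)
    ok=d>0
    white=ok&(hsv[...,1]<40)&(hsv[...,2]>120)&(C[...,2]<.1)&(C[...,2]>.04)&(np.abs(C[...,1])<.5)
    print(c,"bed z",np.percentile(C[white][:,2],[5,50,95]))
    nest=ok&(C[...,2]>.08)&(C[...,2]<.105)&(hsv[...,2]<110)&(hsv[...,1]<110)&(C[...,0]>.3)&(C[...,0]<.75)&(np.abs(C[...,1])<.3)
    n,l,st,ce=cv2.connectedComponentsWithStats(nest.astype(np.uint8)); i=1+np.argmax(st[1:,4]); 
    P=C[l==i]; print("nest n",len(P),np.median(P,0)); print(cv2.minAreaRect((P[:,:2]*1000).astype(np.float32)))
    f=ok&(hsv[...,0]>95)&(hsv[...,0]<125)&(hsv[...,1]>120)&(C[...,2]>.08)&(C[...,2]<.1)&(C[...,0]>.4)&(C[...,0]<.85)
    n,l,st,ce=cv2.connectedComponentsWithStats(f.astype(np.uint8)); i=1+np.argmax(st[1:,4]); P=C[l==i]; 
    print("fence",len(P),P.min(0),P.max(0)); vx=cv2.fitLine((P[:,:2]).astype(np.float32),cv2.DIST_HUBER,0,.001,.001).ravel(); print(vx,np.degrees(np.arctan2(vx[1],vx[0])))
    x0,y0,x1,y1={"top":(100,90,380,260),"side":(180,130,420,310)}[c]
    cv2.imwrite(f"pics/{c}0z.png",cv2.resize(im[y0:y1,x0:x1],None,fx=2.8 if c=="top" else 3.2,fy=2.8 if c=="top" else 3.2,interpolation=cv2.INTER_CUBIC))
E
```

```text
top bed z [0.05837778 0.0617817  0.06520682]
nest n 1923 [0.54372987 0.00996193 0.09172229]
((545.4270629882812, 9.484535217285156), (89.62650299072266, 140.47946166992188), 51.52156448364258)
fence 3428 [ 0.68350709 -0.76737732  0.08003639] [0.70930074 0.26042102 0.09547193]
[ 0.00170405 -0.99999857  0.69414127 -0.26025483] -89.90236
side bed z [0.06066409 0.06315985 0.06546259]
nest n 1154 [5.39467623e-01 3.83708307e-05 9.20772202e-02]
((543.4345092773438, 7.4622955322265625), (94.35208129882812, 135.50599670410156), 52.046871185302734)
fence 2886 [ 0.68052795 -0.59357579  0.08000914] [0.71008382 0.2580561  0.09408598]
[ 2.6758114e-04  9.9999994e-01  6.9038904e-01 -2.7850398e-01] 89.984665
```

View pics/top0z.png

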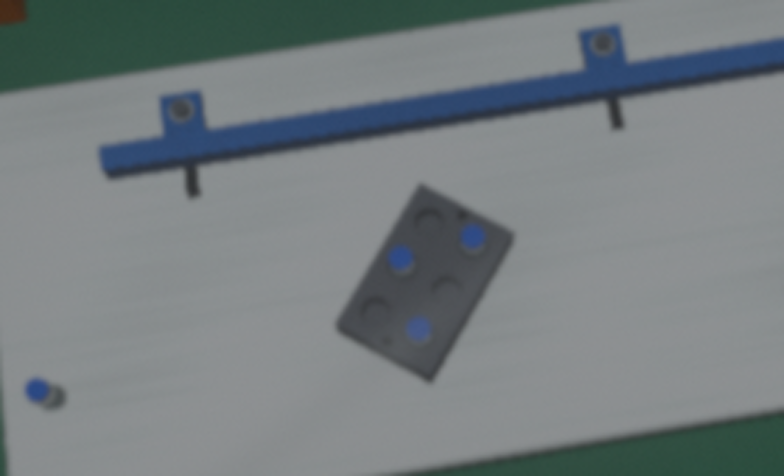

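View pics/side0z.png

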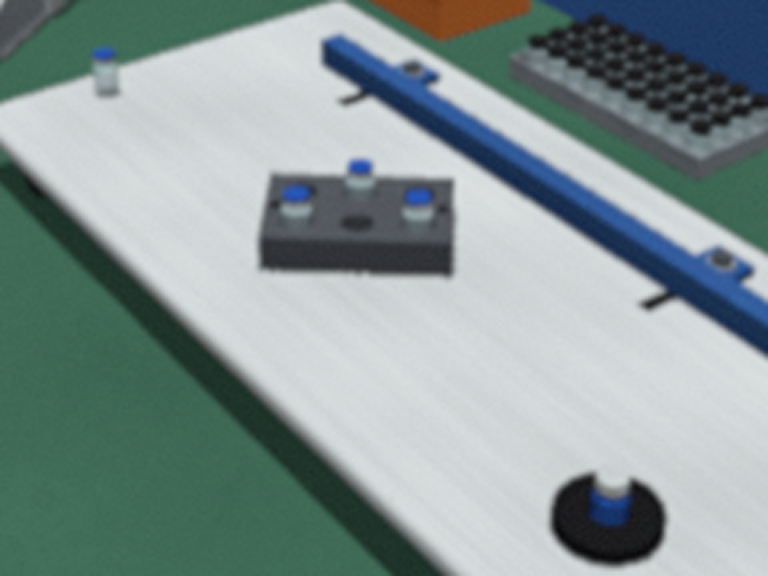

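The top view shows the nest at px (252,190). Its centre is at about (0.545, 0.0085), and its long axis points at −38.5°. The fence front face is at x≈0.682, parallel to y. The black marks in front of the fence are flat slots.

My plan is to keep the fingers open, with the jaw line along the near long side, so both tips push. I'll rotate the block clockwise by leading with the near end, then push it in +x.

Emit:
{"fn": "carry_out", "kwargs": {
  "targets": [
    [[0,0,-1,0,0,0,1],[0,0,-1,0,0,0,1],[0,0,-1,0,0,0,1],[0,0,-1,0,0,0,1],[0,0,-1,0,0,0,1],[0,0,-1,0,0,0,1],[0,0,-1,0,0,0,1],[0,0,-1,0,0,0,1],[0,0,-1,0,0,0,1],[0,0,0,-0.6,1,0,1],[0,0,0,-0.6,1,0,1],[0,0,0,-0.6,1,0,1],[0,0,0,-0.6,1,0,1],[0,0,0,-0.6,1,0,1],[0,0,0,-0.6,1,0,1],[0,0,0,-0.6,1,0,1],[0,0,0,-0.6,1,0,1],[0,0,0,-0.6,1,0,1],[0,0,0,-0.6,1,0,1],[0,0,0,-0.6,1,0,1]]
  ]
}}

```text
t: 3.2
eef_pos: [0.3504, 0.3291, 0.4048]
ee_rot: [-3.142, -0.0, 0.896]
force: [-1.1, 0.3, -0.7]
width: 0.0874
```

Emit:
{"fn": "carry_out", "kwargs": {
  "targets": [
    [[0,0,0,-0.57,1,0,1],[0,0,0,-0.57,1,0,1],[0,0,0,-0.57,1,0,1],[0,0,0,-0.57,1,0,1],[0,0,0,-0.57,1,0,1],[0,0,0,-0.57,1,0,1],[0,0,0,-0.57,1,0,1],[0,0,0,-0.57,1,0,1],[0,0,0,-0.57,1,0,1],[0,0,0,-0.57,1,0,1],[0,0,0,-0.57,1,0,1],[0,0,0,-0.57,1,0,1],[0,0,0,-0.57,1,0,1],[0,0,0,-0.57,1,0,1],[0,0,0,0,0,0,1]]
  ]
}}

```text
t: 5.08
eef_pos: [0.4985, -0.0457, 0.4044]
ee_rot: [-3.141, 0.001, 0.893]
force: [-0.7, 0.6, -0.3]
width: 0.0879
```

Emit:
{"fn": "carry_out", "kwargs": {
  "targets": [
    [[0,0,0,0,0,1,1],[0,0,0,0,0,1,1],[0,0,0,0,0,1,1],[0,0,0,0,0,1,1],[0,0,0,0,0,1,1],[0,0,0,0,0,0.8,1],[0,0,0,0,0,0.3,1],[0,0,0,0,0,0,1]]
  ]
}}

```text
t: 6.08
eef_pos: [0.4984, -0.0436, 0.2522]
ee_rot: [-3.141, 0.0, 0.896]
force: [0.1, -0.3, -0.5]
width: 0.0875
```

```bash
python3 - <<'E'
from h import *
for c in("top","side"):
    p,d=arm.grab_frame(c); cv2.imwrite(f"pics/{c}1.png",cv2.resize(p[100:270,150:370] if c=="top" else p[110:300,170:420],None,fx=3,fy=3)[:,:,::-1])
E
```

```text
(no output)
```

View pics/top1.png

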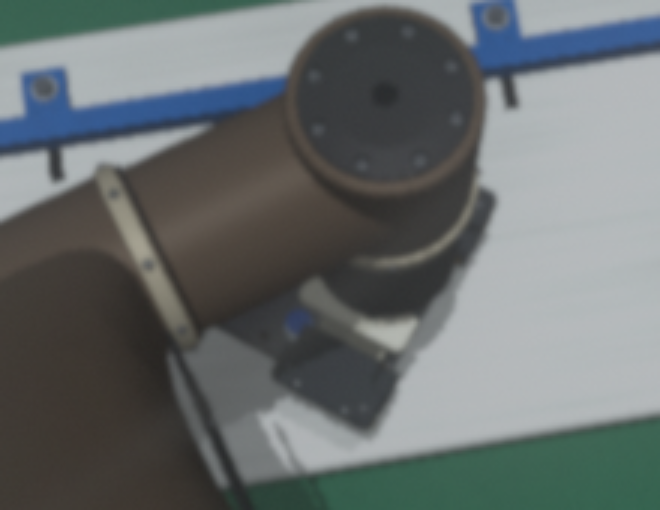

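View pics/side1.png

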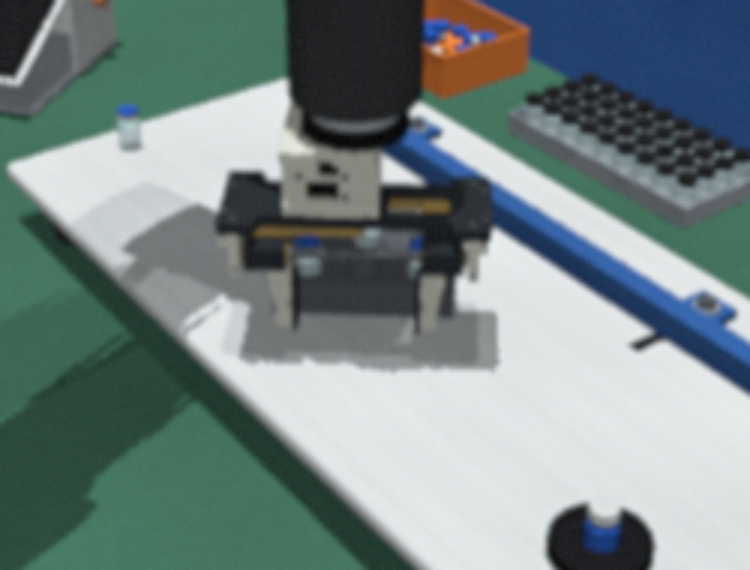

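Emit:
{"fn": "carry_out", "kwargs": {
  "targets": [
    [[0,0,0,0.16,0,0,1],[0,0,0,0.16,0,0,1],[0,0,0,0.16,0,0,1],[0,0,0,0.1,0,0,1],[0,0,0,0,0,0,1]]
  ]
}}

```text
t: 6.8
eef_pos: [0.5077, -0.0321, 0.2521]
ee_rot: [-3.142, 0.0, 0.896]
force: [0.0, 0.3, -0.7]
width: 0.0874
```

Emit:
{"fn": "carry_out", "kwargs": {
  "targets": [
    [[0,0,0,0.06,0,0,1],[0,0,0,0.06,0,0,1],[0,0,0,0,0,0,1]]
  ]
}}

```text
t: 7.18
eef_pos: [0.5089, -0.0306, 0.2521]
ee_rot: [-3.141, 0.002, 0.896]
force: [-2.2, -4.6, 1.8]
width: 0.0877
```

Emit:
{"fn": "carry_out", "kwargs": {
  "targets": [
    [[0,0,0,0.06,0,0,1],[0,0,0.2,0.08,-0.06,0,1],[0,0,0.2,0.08,-0.06,0,1],[0,0,0.2,0.08,-0.06,0,1],[0,0,0.2,0.08,-0.06,0,1],[0,0,0.2,0.08,-0.06,0,1],[0,0,0.2,0.08,-0.06,0,1],[0,0,0.2,0.08,-0.06,0,1],[0,0,0.2,0.08,-0.06,0,1]]
  ]
}}

```text
t: 8.3
eef_pos: [0.5097, -0.0112, 0.2518]
ee_rot: [-3.139, 0.01, 0.672]
force: [-12.4, -10.9, 13.7]
width: 0.0876
```

```bash
python3 - <<'E'
from h import *
s=arm.get_state();print(s["force"],s["moment"])
for c in("side",):
    p,d=arm.grab_frame(c); cv2.imwrite(f"pics/{c}2.png",cv2.resize(p[110:300,170:420],None,fx=3,fy=3)[:,:,::-1])
E
```

```text
[-12.38206595 -10.92384128  13.72802397] [-3.55375386  4.85181266  0.67192403]
```

View pics/side2.png

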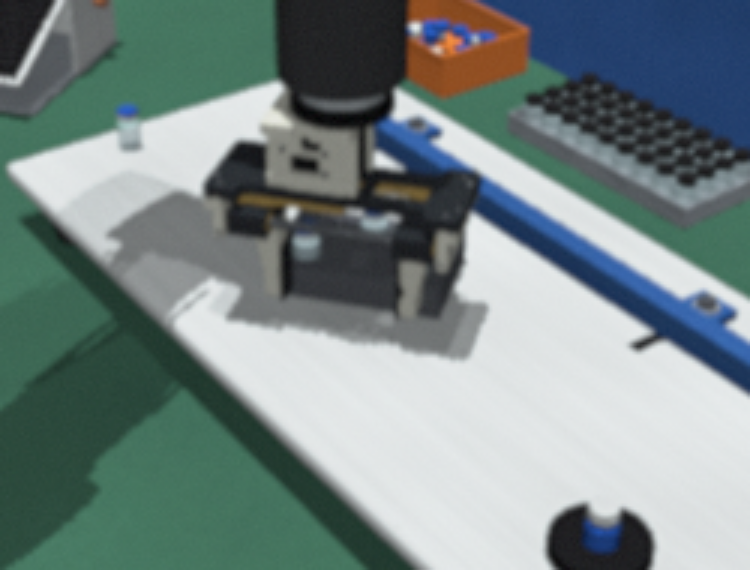

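The side view shows both tips in contact with the block and the block turning with the jaw line. There is some downward friction load, so I'll relieve it slightly and continue.

Emit:
{"fn": "carry_out", "kwargs": {
  "targets": [
    [[0,0,0.2,0.08,-0.06,-0.01,1],[0,0,0.2,0.08,-0.06,-0.01,1],[0,0,0.2,0.08,-0.06,0,1],[0,0,0.2,0.08,-0.06,0,1],[0,0,0.2,0.08,-0.06,0,1],[0,0,0.2,0.08,-0.06,0,1],[0,0,0.2,0.08,-0.06,0,1],[0,0,0.2,0.08,-0.06,0,1]]
  ]
}}

```text
t: 9.35
eef_pos: [0.516, 0.0077, 0.2517]
ee_rot: [-3.141, 0.011, 0.448]
force: [-15.4, -6.9, 12.3]
width: 0.0881
```

Emit:
{"fn": "carry_out", "kwargs": {
  "targets": [
    [[0,0,0.2,0.08,-0.06,-0.01,1],[0,0,0.2,0.08,-0.06,-0.01,1],[0,0,0.2,0.08,-0.06,-0.01,1],[0,0,0.2,0.08,-0.06,0,1],[0,0,0.2,0.08,-0.06,0,1],[0,0,0.2,0.08,-0.06,0,1],[0,0,0.2,0.08,-0.06,0,1],[0,0,0.2,0.08,-0.06,0,1]]
  ]
}}

```text
t: 10.35
eef_pos: [0.5276, 0.0253, 0.2519]
ee_rot: [3.141, 0.009, 0.224]
force: [-10.9, -2.3, 3.5]
width: 0.0878
```

```bash
python3 - <<'E'
from h import *
for c in("side",):
    p,d=arm.grab_frame(c); cv2.imwrite(f"pics/{c}3.png",cv2.resize(p[110:300,170:420],None,fx=3,fy=3)[:,:,::-1])
E
```

```text
(no output)
```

View pics/side3.png

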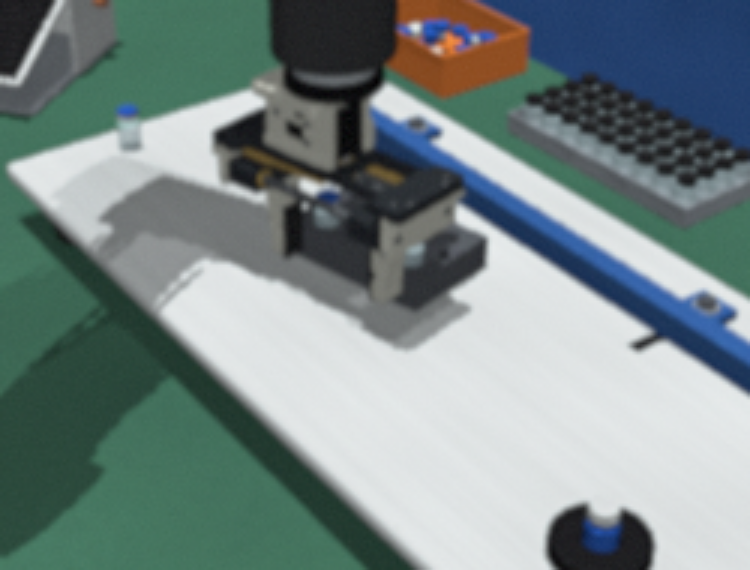

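Emit:
{"fn": "carry_out", "kwargs": {
  "targets": [
    [[0,0,0.2,0.08,-0.06,0,1],[0,0,0.2,0.08,-0.06,0,1],[0,0,0.2,0.08,-0.06,0,1],[0,0,0.2,0.08,-0.06,0,1],[0,0,0.2,0.08,-0.06,0,1],[0,0,0.2,0.08,-0.06,0,1],[0,0,0.2,0.08,-0.06,0,1],[0,0,0.2,0.08,-0.06,0,1],[0,0,0,0.06,0,0,1],[0,0,0,0.08,0,0,1],[0,0,0,0.1,0,0,1],[0,0,0,0.1,0,0,1]]
  ]
}}

```text
t: 11.9
eef_pos: [0.5502, 0.0394, 0.2519]
ee_rot: [3.14, 0.009, 0.0]
force: [-13.5, 0.6, 5.1]
width: 0.0874
```

```bash
python3 - <<'E'
from h import *
for c in("side","top"):
    p,d=arm.grab_frame(c); cv2.imwrite(f"pics/{c}4.png",cv2.resize(p[100:270,150:370] if c=="top" else p[110:300,170:420],None,fx=3,fy=3)[:,:,::-1])
E
```

```text
(no output)
```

View pics/side4.png

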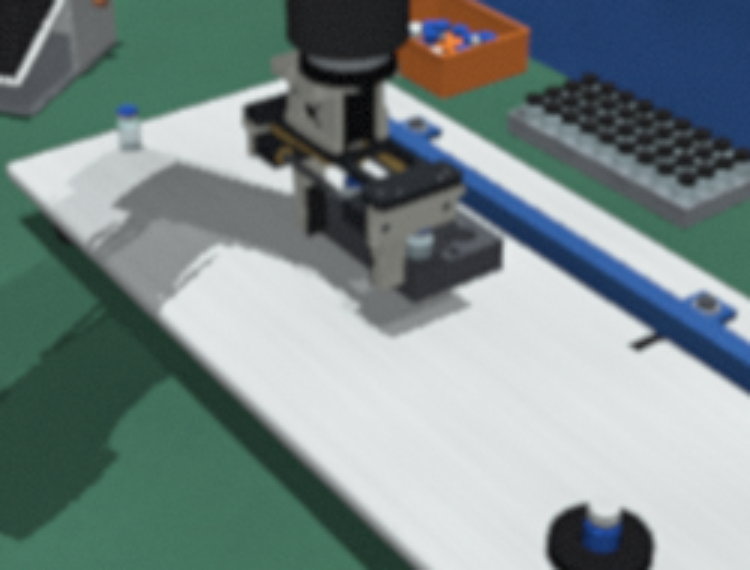

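View pics/top4.png

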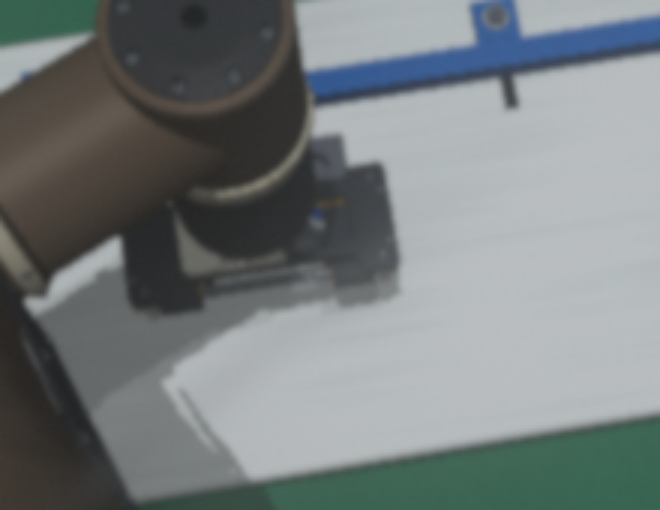

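Emit:
{"fn": "carry_out", "kwargs": {
  "targets": [
    [[0,0,0,0.1,0,0,1],[0,0,0,0.1,0,0,1],[0,0,0,0.1,0,0,1],[0,0,0,0.1,0,0,1],[0,0,0,0.1,0,0,1],[0,0,0,0.1,0,0,1],[0,0,0,0.1,0,0,1],[0,0,0,0.1,0,0,1],[0,0,0,0.1,0,0,1],[0,0,0,0,0,0,1]]
  ]
}}

```text
t: 13.25
eef_pos: [0.573, 0.0395, 0.2519]
ee_rot: [3.14, 0.009, 0.0]
force: [-12.1, -1.1, 4.4]
width: 0.0874
```

```bash
python3 - <<'E'
from h import *
print(arm.get_state()["moment"])
for c in("side",):
    p,d=arm.grab_frame(c); cv2.imwrite(f"pics/{c}5.png",cv2.resize(p[130:250,220:380],None,fx=4.5,fy=4.5,interpolation=2)[:,:,::-1])
E
```

```text
[-0.16296196  4.12606872 -0.10345995]
```

View pics/side5.png

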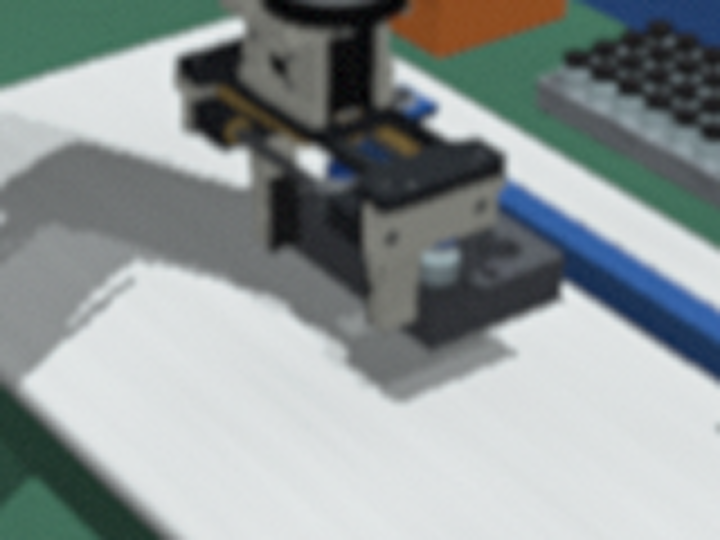

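Emit:
{"fn": "carry_out", "kwargs": {
  "targets": [
    [[0,0,0,0.06,0,0,1],[0,0,0,0.06,0,0,1],[0,0,0,0.06,0,0,1],[0,0,0,0.06,0,0,1],[0,0,0,0,0,0,1]]
  ]
}}

```text
t: 13.92
eef_pos: [0.5787, 0.0395, 0.2519]
ee_rot: [3.14, 0.009, 0.0]
force: [-12.7, 0.1, 4.9]
width: 0.0875
```

Emit:
{"fn": "carry_out", "kwargs": {
  "targets": [
    [[0,0,0,0.04,0,0,1],[0,0,0,0.04,0,0,1],[0,0,0,0.04,0,0,1]]
  ]
}}

```text
t: 14.3
eef_pos: [0.5815, 0.0395, 0.2519]
ee_rot: [3.14, 0.01, 0.001]
force: [-14.1, -0.3, 7.2]
width: 0.0874
```

Emit:
{"fn": "carry_out", "kwargs": {
  "targets": [
    [[0,0,0,0.04,0,0,1],[0,0,0,0.03,0,0,1]]
  ]
}}

```text
t: 14.55
eef_pos: [0.5833, 0.0395, 0.2519]
ee_rot: [3.14, 0.01, 0.0]
force: [-14.2, 0.5, 6.5]
width: 0.0875
```

Emit:
{"fn": "carry_out", "kwargs": {
  "targets": [
    [[0,0,0,0.03,0,0,1],[0,0,0,0.03,0,0,1]]
  ]
}}

```text
t: 14.8
eef_pos: [0.5848, 0.0395, 0.2519]
ee_rot: [3.14, 0.01, 0.0]
force: [-14.6, 0.3, 7.0]
width: 0.0878
```

Emit:
{"fn": "carry_out", "kwargs": {
  "targets": [
    [[0,0,0,0.03,0,0,1],[0,0,0,0.03,0,0,1]]
  ]
}}

```text
t: 15.05
eef_pos: [0.5862, 0.0395, 0.2519]
ee_rot: [3.14, 0.01, 0.001]
force: [-14.6, -0.1, 6.1]
width: 0.0874
```

Emit:
{"fn": "carry_out", "kwargs": {
  "targets": [
    [[0,0,0,0.03,0,0,1],[0,0,0,0.02,0,0,1]]
  ]
}}

```text
t: 15.3
eef_pos: [0.5867, 0.0395, 0.2519]
ee_rot: [3.139, 0.012, 0.0]
force: [-20.5, 1.8, 12.0]
width: 0.0878
```

```bash
python3 - <<'E'
from h import *
print(arm.get_state()["moment"])
for c in("side",):
    p,d=arm.grab_frame(c); cv2.imwrite(f"pics/{c}6.png",cv2.resize(p[130:250,220:380],None,fx=4.5,fy=4.5,interpolation=2)[:,:,::-1])
E
```

```text
[0.93025318 7.21882766 0.05652369]
```

View pics/side6.png

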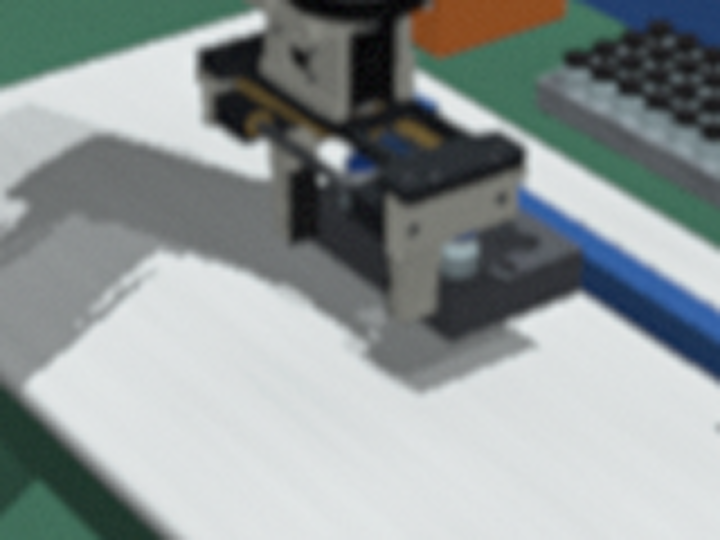

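Emit:
{"fn": "carry_out", "kwargs": {
  "targets": [
    [[0,0,0,0.03,0,0,1],[0,0,0,0,0,0,1]]
  ]
}}

```text
t: 15.6
eef_pos: [0.5868, 0.0395, 0.2519]
ee_rot: [3.139, 0.013, 0.0]
force: [-22.1, 2.1, 14.0]
width: 0.0877
```

```bash
python3 - <<'E'
from h import *
print(arm.get_state()["moment"])
E
```

```text
[1.09079305 7.80240632 0.08243752]
```

Emit:
{"fn": "carry_out", "kwargs": {
  "targets": [
    [[0,0,0,0.04,0,0,1],[0,0,0,0.04,0,0,1],[0,0,0,0,0,0,1]]
  ]
}}

```text
t: 15.98
eef_pos: [0.5875, 0.0395, 0.2519]
ee_rot: [3.139, 0.016, 0.001]
force: [-29.3, 4.2, 20.2]
width: 0.0879
```

```bash
python3 - <<'E'
from h import *
print(arm.get_state()["moment"])
E
```

```text
[ 1.92482683 10.55165383  0.30408439]
```

Emit:
{"fn": "carry_out", "kwargs": {
  "targets": [
    [[0,0,0,-0.06,0,0,1],[0,0,0,-0.08,0,0,1],[0,0,0,-0.1,0,0,1],[0,0,0,-0.2,0,0,1],[0,0,0,-0.5,0,0,1],[0,0,0,-1,0,0,1],[0,0,0,-0.6,0,0,1],[0,0,0,0,0,-1,1],[0,0,0,0,0,-1,1],[0,0,0,0,0,-1,1],[0,0,0,0,0,-1,1],[0,0,0,0,0,-1,1],[0,0,0,0,0,-1,1]]
  ]
}}

```text
t: 17.6
eef_pos: [0.53, 0.0404, 0.4046]
ee_rot: [-3.141, -0.001, 0.003]
force: [0.8, -0.1, 0.3]
width: 0.0877
```

Emit:
{"fn": "carry_out", "kwargs": {
  "targets": [
    [[0,0,0,0.1,-1,0,1],[0,0,0,0,-1,0,1],[0,0,0,0,-1,0,1],[0,0,0,0,-1,0,1],[0,0,0,0,-1,0,1],[0,0,0,0,-1,0,1],[0,0,0,0,-1,0,1],[0,0,0,0,-1,0,1],[0,0,0,-0.5,-1,0,1],[0,0,0,-0.5,-1,0,1],[0,0,0,-0.5,-1,0,1],[0,0,0,-0.5,-1,0,1],[0,0,0,-0.5,-1,0,1],[0,0,0,-0.5,-1,0,1],[0,0,0,0,0,0,1]]
  ]
}}

```text
t: 19.48
eef_pos: [0.4561, 0.3924, 0.4031]
ee_rot: [3.141, 0.0, 0.004]
force: [0.5, 0.3, -0.9]
width: 0.0878
```

```bash
python3 - <<'E'
from h import *
print(arm.get_state()["force"])
ims={}
for c in("side","top"):
    p,d=arm.grab_frame(c); im=p[:,:,::-1].copy(); cv2.imwrite(f"pics/{c}7.png",im); np.save(f"pics/{c}7d.npy",d)
    C=cloud(c,d);hsv=cv2.cvtColor(im,cv2.COLOR_BGR2HSV);ok=d>0
    nest=ok&(C[...,2]>.086)&(C[...,2]<.1)&(hsv[...,2]<110)&(hsv[...,1]<110)&(C[...,0]>.3)&(C[...,0]<.75)&(np.abs(C[...,1])<.3)
    n,l,st,ce=cv2.connectedComponentsWithStats(nest.astype(np.uint8)); i=1+np.argmax(st[1:,4]); P=C[l==i]
    print(c,len(P),cv2.minAreaRect((P[:,:2]*1000).astype(np.float32)))
    x0,y0,w,h=(220,140,140,105) if c=="side" else (160,100,160,110)
    cv2.imwrite(f"pics/{c}7z.png",cv2.resize(im[y0:y0+h,x0:x0+w],None,fx=5,fy=5,interpolation=cv2.INTER_CUBIC))
E
```

```text
[ 0.46365937  0.3018788  -0.87190583]
side 890 ((639.7886962890625, 37.10221862792969), (151.0363006591797, 92.11161804199219), 89.79716491699219)
top 1738 ((640.0995483398438, 34.61598205566406), (91.4637451171875, 139.55076599121094), 0.2790955901145935)
```

View pics/top7z.png

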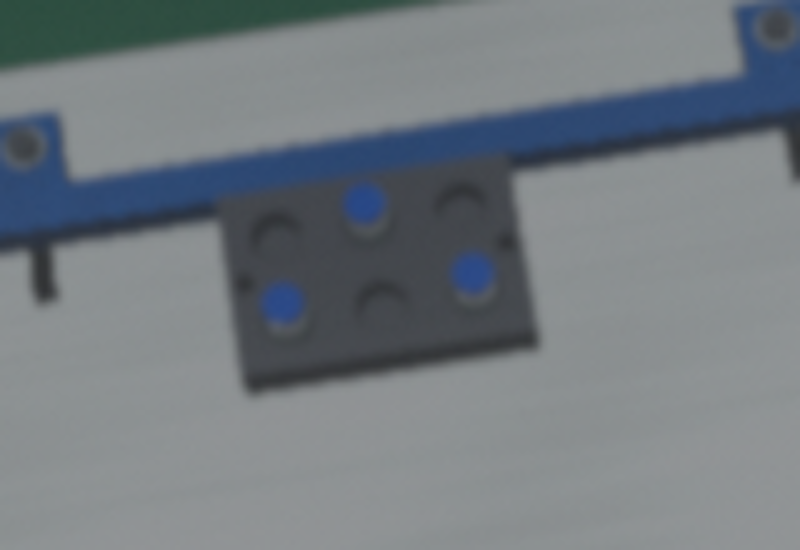

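View pics/side7z.png

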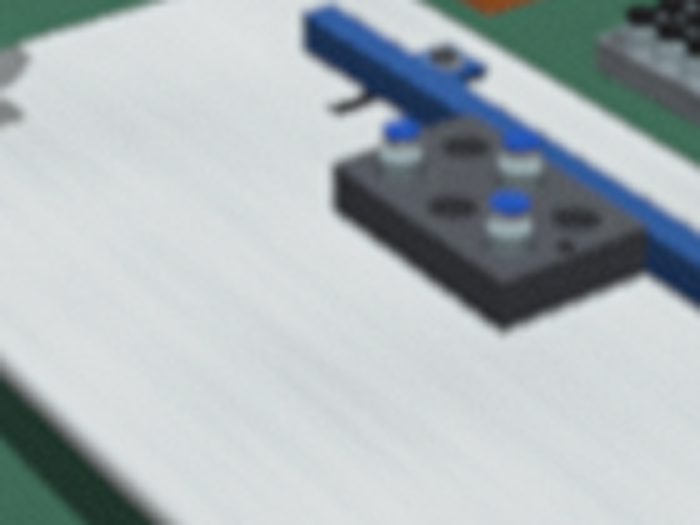

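```bash
python3 - <<'E'
from h import *
from scipy.ndimage import gaussian_filter1d,map_coordinates
im=cv2.imread("pics/top7.png");g=im.astype(float)
def edge(P0,P1,nrm,z,chan,half=.012,N=60,sgn=1):
    # sample across world line at height z, find max gradient -> world points
    out=[]
    for t in np.linspace(0,1,N):
        p=np.array(P0)+(np.array(P1)-np.array(P0))*t
        s=np.linspace(-half,half,97)
        W=np.c_[p[0]+nrm[0]*s,p[1]+nrm[1]*s,np.full(97,z)]
        uv=project("top",W)
        v=map_coordinates(chan,[uv[:,1],uv[:,0]],order=1)
        gr=gaussian_filter1d(v,8,order=1)*sgn
        k=np.argmax(gr); out.append(W[k,:2])
    out=np.array(out); A=np.polyfit(out[:,1],out[:,0],1)
    r=out[:,0]-np.polyval(A,out[:,1]); m=abs(r-np.median(r))<.0015
    A=np.polyfit(out[m,1],out[m,0],1); r=r[m]
    return A,m.sum(),r.std()
B,G,R=g[...,0],g[...,1],g[...,2]
S=B-R # blueness
yc=.036
# fence front top edge z=.088: from front face(dark blue) to top (blue)
for nm,a,b in(("left",.115,.15),("left2",.115,.235),("right",-.3,-.045)):
    A,n,sd=edge((.682,a),(.682,b),(1,0),.088,B,sgn=1); print("fence front",nm,"slope deg",np.degrees(A[0]),"x at yc",np.polyval(A,yc),n,sd)
    A,n,sd=edge((.704,a),(.704,b),(1,0),.088,S,sgn=-1); print("fence back",nm,np.degrees(A[0]),"x at yc",np.polyval(A,yc),n,sd)
A,n,sd=edge((.704,-.025),(.704,.095),(1,0),.088,S,sgn=-1); print("fence back behind nest",np.degrees(A[0]),np.polyval(A,[-.03,yc,.1]),n,sd)
A,n,sd=edge((.684,-.025),(.684,.095),(1,0),.092,S,sgn=1); print("nest far",np.degrees(A[0]),np.polyval(A,[-.03,yc,.1]),n,sd)
A,n,sd=edge((.593,-.025),(.593,.095),(1,0),.062,G,sgn=-1); print("nest near bottom",np.degrees(A[0]),np.polyval(A,[-.03,yc,.1]),n,sd)
E
```

```text
fence front left slope deg -0.3039225775109037 x at yc 0.6845327127244343 60 0.0002616701494167641
fence back left -0.30593530981225586 x at yc 0.7053069359875097 60 0.00018098265020498775
fence front left2 slope deg -0.06066151519490303 x at yc 0.68410549863388 60 0.00029755643766477495
fence back left2 0.29958087875934464 x at yc 0.7042978190223638 38 0.0006126266293344474
fence front right slope deg -0.12238201699280012 x at yc 0.684450483767277 60 0.0002887570205470251
fence back right -0.18369229399084447 x at yc 0.7048494944979398 53 0.0002491774353808998
fence back behind nest -0.1297373695937129 [0.70507635 0.7049269  0.70478198] 60 0.00017700197737264284
nest far -0.13877731568557136 [0.68480476 0.6846449  0.68448988] 56 0.0003248763682171484
nest near bottom -0.05694355136031593 [0.59579377 0.59572817 0.59566457] 60 0.00017502047957898147
```

```bash
python3 - <<'E'
from h import *
a=cv2.imread("pics/top0.png");b=cv2.imread("pics/top7.png")
for n,(x,y,w,h) in dict(puck=(370,165,55,55),tweez=(390,245,35,70),).items():
    print(n,cv2.absdiff(a[y:y+h,x:x+w],b[y:y+h,x:x+w]).mean())
a=cv2.imread("pics/side0.png");b=cv2.imread("pics/side7.png")
for n,(x,y,w,h) in dict(spare=(200,140,28,24),driver=(115,185,60,45)).items():
    print(n,cv2.absdiff(a[y:y+h,x:x+w],b[y:y+h,x:x+w]).mean())
print(arm.job_done())
E
```

```text
puck 2.8282093663911847
tweez 1.5066666666666666
spare 30.622519841269842
driver 20.835555555555555
the job is handed in; nothing more can be done
None
```

View pics/side7.png

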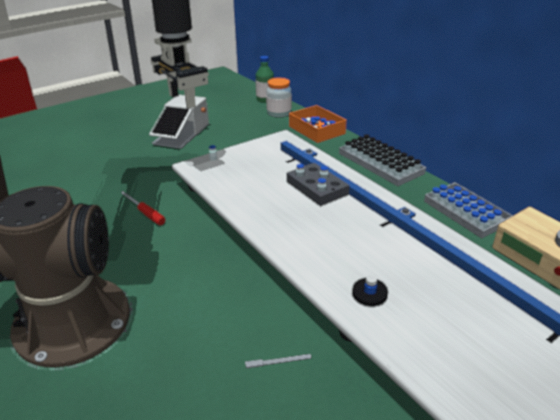

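View pics/top7.png

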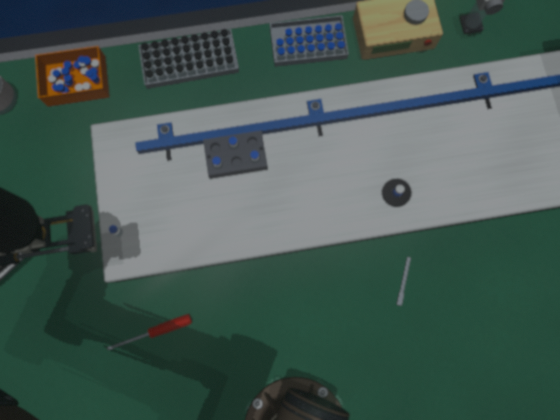

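The nest block now lies with a long side flush against the blue fence, and I've handed the job in. The arm's clock read about 19.5 s at the last move, out of the 58 s allowed.

**How it was moved:** I pushed with both open fingertips on the near long side. The end nearest the robot led first, which turned the block about 51° clockwise. A straight push then took it up to the fence, ending with a press of about 29 N. I drew the arm back and raised it clear; it touches nothing.

**Fit against the fence:** In the top camera, the nest's far edge lies at −0.14° and the fence behind it at −0.13°. The gap measures about 0.2 mm, below what the camera can resolve. The nest's near bottom edge read −0.06°, a 0.07° disagreement that I put down to edge-fit noise. I did not press the two corners separately as an extra check.

**Other checks:**
- **Vials:** all three still stand in their pockets.
- **Puck, blue vial and tweezers:** the picture comparison shows no change.
- **Spare vial and screwdriver:** the comparison did differ here. In the full pictures, which I looked at only after handing in, both are in their old places and the difference is the arm's shadow.
- **Downward load:** while pushing, friction at the fingertips pressed down on the block with up to about 20 N. It was never pulled upward.

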